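# Shut and lock the canister

## Task

With your fingertips, push the open hinged lid of the steel canister fully shut, and then, not before, push the bar of the knob on the lid clockwise through its quarter turn to its stop, so that it points at the front plate opposite the hinge and the canister is locked. Only push: do not pinch the lid or the bar between the fingers, do not lift or tip the canister or shove it out of its place, and leave the cups on the caddy, the plate and the egg cup undisturbed.

Things in the scene. Friction and masses are not known exactly. Their poses are not given: they have to be found in the camera images.
- canister: Round stainless steel canister, loose on the table, about 2.2 kg (x 0.8 to 1.3), empty; 144 mm across, 110 mm tall to its rim (the shut lid's underside). Origin: centre of its underside, z up. Its +x axis points from its centre to the lid's hinge, -x to its front, where a small dark upright plate sits just below the rim; y is parallel to the hinge.
- lid (a joint): Lid angle in rad: 0 = shut (lid level), grows as it opens, up to 1.6; starts 0.8 to 1.45. Hinge axis: 79 mm from the canister's centre on its +x side, 110 mm above its underside, parallel to its y. Stiff hinge (0.2 N m of friction): the lid stays where left, never falls by itself. It is pushed shut from its outer face, the one with the knob.
- lid_rim (a point): Point on the lid's outer face at its free edge (front), 154 mm from the hinge. Site axes turn with the lid: x towards the hinge, z outwards from the outer face.
- lid_top: Outer steel disc of the lid, 150 mm across, 5 mm thick; origin at the centre of its inner face, z outwards. The outer face is 10 mm from the lid's underside, i.e. 120 mm above the table when shut, and level.
- lid_liner: Grey plastic inner disc of the lid, 138 mm across, 5 mm thick, fixed under the steel disc; origin at the centre of its underside, z outwards.
- knob_axis (a point): Centre of the lid's outer face, on the knob's turning axis, 79 mm from the hinge; z outwards from the lid, x towards the hinge.
- knob (a joint): Angle of the locking knob in rad: 0 = unlocked, 1.571 = locked (hard stop); starts 0 to 0.25; grows clockwise seen from above with the lid shut. At 0 the long end of its bar points along the canister's -y, at 1.571 along its -x, over the front plate. About 0.05 N m of friction; it stays where it is left.
- bar_tip (a point): Middle of the end face of the knob bar's long end, 58 mm from the knob's axis, 20 mm above the lid's outer face. The knob is a flat disc 40 mm across, 6 mm high, with a straight black bar on it, 14 mm wide, reaching 58 mm from the axis one way and 12 mm the other; its sides reach from 6 to 30 mm above the lid's outer face.
- bar_hinge_side: The 7 mm half of the bar on the side that faces the hinge at knob angle 0: the side to push on for locking. Origin on the knob's axis at the lid's outer face.
- bar_front_side: The other 7 mm half of the bar, facing the front at knob angle 0. Origin on the knob's axis at the lid's outer face.
- cup_a: Smoky acrylic cup, 72 mm across the rim, 85 mm tall, standing on the caddy; bystander. Origin: centre of its underside.
- cup_b: Second cup, the same as the first, across the caddy's middle; bystander. Origin: centre of its underside.
- caddy: Rotating bamboo caddy, its foot fixed: a round tray 220 mm across that turns freely, its top 20 mm above the table, with a round central post 125 mm tall overall. Origin: centre of its underside.
- plate: White melamine plate, 170 mm across, 16 mm tall; bystander. Origin: centre of its underside.
- egg_cup: Blue ceramic egg cup, 50 mm across, 62 mm tall; bystander. Origin: centre of its underside.

How it is judged:
By the outcome, as a careful person would: the job done as asked, in the order asked, and still so for the second after the job is handed in, with the robot touching nothing.
It also fails if it takes over 54 s, if anything falls off the work surface, if the arm or the gripper's body presses on something with over 40 N, if the wrist force passes 120 N, or if a joint passes its speed limit or range.

## Robot

A 6-joint arm with a two-finger parallel gripper is mounted at the origin on the work surface. World frame = base frame: x ahead of the robot, y to its left, z up, the work surface at z = 0. Lengths are in m, angles in rad, forces in N, time in s.
With the tool pointing down it reaches from about 0.275 to 0.975 m from the base axis. Payload 8.4 kg.
Tool frame: the origin (TCP) lies on the centre line of the jaws, within the pads' length; the fingertips stand ctrl.nose_length ahead of it and the grasp point (between the pads) lies 11 mm behind it (ctrl.nose_length is the distance from the TCP to the fingertips, in m); z points along the fingers, y is the direction in which the jaws open and shut (so a half turn about z gives the same grasp; the last joint's range is limited). The gripper opens to 92 mm and grips with 3 to 60 N. Pads are 20 mm wide; open, the fingers measure 128 mm over their backs; the gripper's body (75 mm by 189 mm) begins 69 mm behind the grasp point.
Start: joints at [-1.163, 0.353, 1.633, -0, 1.155, -0.002], TCP at [0.249, -0.573, 0.223] pointing down, gripper open.
Joint ranges: [-2.63, 2.63], [-0.92, 2.1], [0.06, 2.66], [-1.3, 4.44], [0, 2.69], [-3.02, 3.02]. Speed limits (rad/s): [2.22, 2.22, 2.79, 3.14, 3.14, 3.14].

## Interface

Orientations are given as a rotation vector (axis times angle).
In Python, from workcell import ctrl, viewer gives the robot as it stands.
- The arm moves only by the tool play_rows, never from a script. Its argument "commands" is a list that holds one entry, the list of rows, each a list of 7 numbers: the turn, a rotation vector about the world's x, y, z in rad, then the shift along the world's x, y, z in cm, then the gripper's target within -1 to 1 (fully open at 1, half-way at 0, shut at -1). In form: [[[wx, wy, wz, dx, dy, dz, claw], ...]]. A call has 1 to 12 rows; each row is the pose to reach, as a shift and turn from the pose measured when the call began; what a row does not reach only later rows make up. A row lasts 1/8 s, in which the tool goes at most 62.5 mm and 10.7 degrees, less where a joint would pass 70% of its speed; a pose out of reach is approached as far as the arm can. A call with a gripper value outside its range is refused whole. The fingers move at their own pace and stop on an object; "grip_force" is the grip in N (left out, the last holds). Time passes only in rows, so rows that repeat a pose let the fingers close. It gives the time, the measured TCP pose, the force and the opening at its end, in the units of the state.
- ctrl.sense(): the state, without advancing time (a new reading comes with each control period).
- viewer.snapshot(name): name is "scene" or "top"; returns a dict with "img" (480x640x3 uint8, blue, green, red), "camera_matrix" (3x3 intrinsics, pixels), "rvec" (rotation vector, rad) and "tvec" (3), from world to camera coordinates, as OpenCV has them. Camera axes: x right, y down, z forward; pixel columns grow to the right and rows downward; lengths in m; the calibration is good to about 2 mm. A picture is of the moment at which its call begins. There is no depth.
- ctrl.job_done(): hands the job in, once; it reports no verdict.
The state is a dict: "t": time; "qpos": joint angles; "joint_velocities": joint speeds; "joint_torque": joint torques, N m; "ee_pos": TCP position; "tcp_rot": TCP orientation; "ft_force": force on the tool from outside, world axes, zero at the start; "wrist_torque": the same for the moment, N m; "gripper_width": opening from 0.0 (shut) to 1.0 (fully open).
Only numpy, scipy, OpenCV 4.12 (cv2) and the standard library are available. Lean on these libraries where they do the work, as an engineer would, in place of code of your own. Each camera call takes 0.05 s, during which the arm holds its last target.

## Working session

There is one attempt and no reset: what is moved stays moved. The work goes in short steps, Python scripts to look and compute and a tool call to move; the robot and the scene stay as the last step left them, time stands still between calls to the robot, and variables do not carry over. Pictures are saved under pics/ and viewed, and the job is handed in when it is done.

Besides the shell and the picture viewer there is one more tool, called in YAML: its name, and indented under it one key for each argument. play_rows: Moves the arm, as the interface text tells. Its arguments: {"type":"object","properties":{"commands":{"type":"array"},"grip_force":{"type":"number"}},"required":["commands"]}

```bash
mkdir -p pics; ls; python3 - <<'E'
from workcell import ctrl, viewer
import cv2
s=ctrl.sense(); print(s); print(ctrl.nose_length)
for n in("scene","top"):
    d=viewer.snapshot(n); cv2.imwrite(f"pics/{n}0.png",d["img"]); print(d["camera_matrix"],d["rvec"],d["tvec"])
E
```

```text
pics
{'t': 0.0, 'qpos': array([-1.16339263e+00,  3.53677403e-01,  1.63410327e+00,  1.94161448e-06,
        1.15520913e+00, -2.40971690e-03]), 'joint_velocities': array([ 0.00073206, -0.00046699, -0.00162291, -0.0001742 , -0.00049436,
        0.00115096]), 'joint_torque': array([-2.42742557e-03, -5.93857527e+01, -3.34212291e+01,  6.95246179e-02,
        2.35421344e-02, -9.78317553e-05]), 'ee_pos': array([ 0.2488307 , -0.57281311,  0.22185863]), 'tcp_rot': array([-3.07453034e+00, -6.38958379e-01,  4.38454121e-04]), 'ft_force': array([-0.1196325 , -0.53805776,  1.34448189]), 'wrist_torque': array([0.02646798, 0.0102724 , 0.02146923]), 'gripper_width': 1.0008408461696636}
0.008
[[458.95471225   0.         321.78409674]
 [  0.         458.95471225 234.4958046 ]
 [  0.           0.           1.        ]] [-0.05482383  2.89533737 -1.19733321] [0.61559697 0.08928026 1.23771917]
[[466.36988695   0.         317.46856337]
 [  0.         466.36988695 241.50990025]
 [  0.           0.           1.        ]] [ 2.18728234 -2.18719772  0.10269853] [0.01139006 0.62815558 1.22744527]
```

View pics/scene0.png

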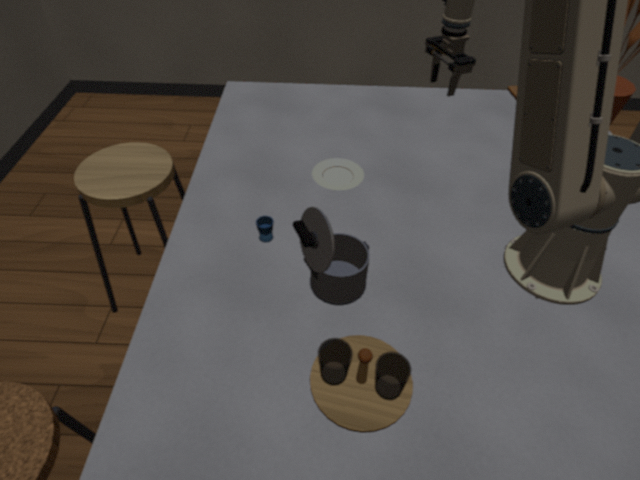

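View pics/top0.png

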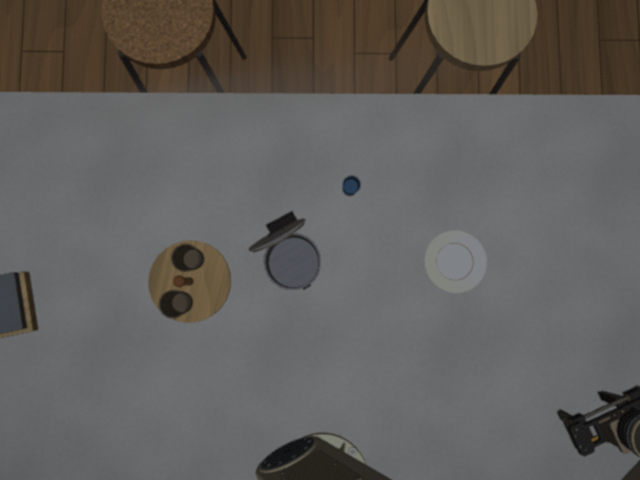

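Top view: the canister is at about (293,262) with its lid open towards the upper left (277,232). The front plate is at (307,287), the caddy at (190,281), the egg cup at (351,186) and the plate at (456,262). I'll enlarge both views.

```bash
cat > h.py <<'E'
import numpy as np, cv2
from workcell import ctrl, viewer
def cam(d):
    R=cv2.Rodrigues(np.array(d["rvec"]))[0]; t=np.array(d["tvec"]).reshape(3); return d["camera_matrix"],R,t
def ray(d,uv):
    K,R,t=cam(d); v=R.T@np.linalg.solve(K,[uv[0],uv[1],1.]); return -R.T@t, v
def onz(d,uv,z):
    o,v=ray(d,uv); return o+v*(z-o[2])/v[2]
def proj(d,P):
    K,R,t=cam(d); return cv2.projectPoints(np.atleast_2d(np.array(P,float)),d["rvec"],d["tvec"],K,None)[0].reshape(-1,2)
def tri(d1,u1,d2,u2):
    o1,v1=ray(d1,u1);o2,v2=ray(d2,u2); A=np.stack([v1,-v2],1); s=np.linalg.lstsq(A,o2-o1,rcond=None)[0]
    a=o1+v1*s[0];b=o2+v2*s[1]; return (a+b)/2, np.linalg.norm(a-b)
def crop(d,x,y,w,h,k,f,pts=None,gain=1.8):
    im=cv2.resize(d["img"][y:y+h,x:x+w],None,fx=k,fy=k,interpolation=cv2.INTER_CUBIC)
    im=cv2.convertScaleAbs(im,alpha=gain)
    if pts is not None:
        for p in pts: cv2.circle(im,(int((p[0]-x+.5)*k),int((p[1]-y+.5)*k)),3,(0,0,255),-1)
    cv2.imwrite(f,im)
E
python3 - <<'E'
from h import *
T=viewer.snapshot("top");S=viewer.snapshot("scene")
crop(T,240,200,100,100,6,"pics/t1.png");crop(S,280,195,100,110,5,"pics/s1.png")
E
```

```text
(no output)
```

View pics/t1.png

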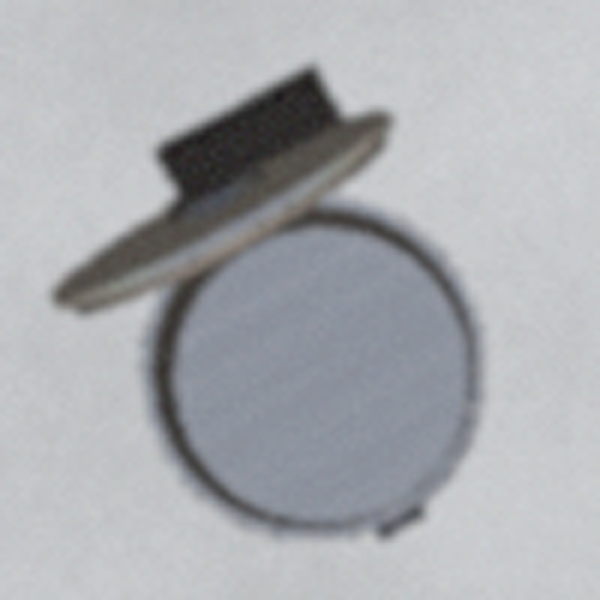

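View pics/s1.png

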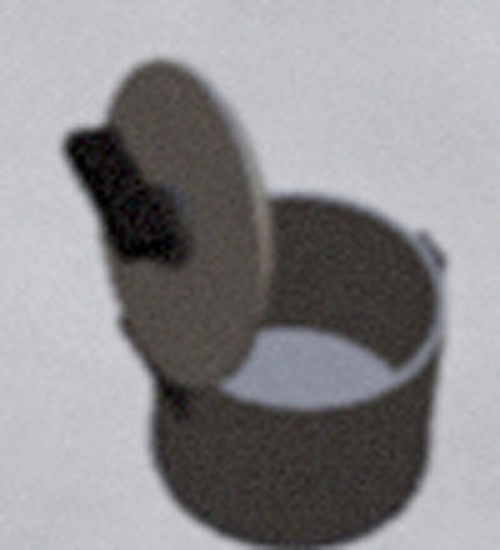

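```bash
python3 - <<'E'
from h import *
T=viewer.snapshot("top");S=viewer.snapshot("scene")
c=lambda p:(240+p[0]/6-.42,200+p[1]/6-.42)
cs=lambda p:(280+p[0]/5-.4,195+p[1]/5-.4)
pts=np.array([onz(T,c(p),.11)[:2] for p in [(148,370),(483,370),(470,290),(455,455),(290,533),(195,480),(415,243)]])
A=np.c_[2*pts,np.ones(len(pts))];s=np.linalg.lstsq(A,(pts**2).sum(1),rcond=None)[0]
print("rim c",s[:2],"r",np.sqrt(s[2]+s[:2]@s[:2]))
C=s[:2]
f=onz(T,c((403,523)),.10)[:2]; print("plate",f,f-C,np.linalg.norm(f-C),"yaw hinge",np.degrees(np.arctan2(*(C-f)[::-1])))
# scene rim: points
pts=np.array([onz(S,cs(p),.11)[:2] for p in [(445,300),(300,410),(380,383),(300,193),(400,232)]])
A=np.c_[2*pts,np.ones(len(pts))];s=np.linalg.lstsq(A,(pts**2).sum(1),rcond=None)[0]
print("scene rim c",s[:2],"r",np.sqrt(s[2]+s[:2]@s[:2]))
# bar tip
for a,b in (((55,300),(390,118)),):
    p=onz(T,c(a),.19);q=onz(T,c(b),.19);d=(p-q)[:2];print("lid chord",np.linalg.norm(d),"yaw",np.degrees(np.arctan2(d[1],d[0]))-90)
print("egg",onz(T,(351,186),.06),"caddy",onz(T,(190,281),.02),"platec",onz(T,(456,262),.016), "cupA",onz(T,(189,255),.105),onz(T,(175,303),.105))
K,R,t=cam(T);print(-R.T@t);K,R,t=cam(S);print(-R.T@t)
# predicted lid model overlay
for yaw in (26,28,30):
  y=np.radians(yaw);ex=np.array([np.cos(y),np.sin(y),0]);ey=np.array([-ex[1],ex[0],0]);ez=np.array([0,0,1.])
  H=np.r_[C,.11]+.079*ex
  print(yaw,"hinge",H)
np.save("C.npy",C)
E
```

```text
rim c [0.57286369 0.07533313] r 0.06890820134323943
plate [0.50849504 0.03937031] [-0.06436865 -0.03596282] 0.07373362464192076 yaw hinge 29.192134152264458
scene rim c [0.57537954 0.07769034] r 0.07004611099542499
lid chord 0.14776727468213896 yaw 28.76889706901487
egg [ 0.77232213 -0.07664476  0.06      ] caddy [0.52265219 0.35153893 0.02      ] platec [ 0.5734639  -0.36368834  0.016     ] cupA [0.58774945 0.33351744 0.105     ] [0.46874891 0.36551829 0.105     ]
[0.52815352 0.02883465 1.27340232]
[0.61092559 0.82895131 0.92654681]
26 hinge [0.64386842 0.10996445 0.11      ]
28 hinge [0.64261655 0.11242138 0.11      ]
30 hinge [0.6412797  0.11483313 0.11      ]
```

```bash
python3 - <<'E'
from h import *
T=viewer.snapshot("top");S=viewer.snapshot("scene")
c=lambda p:(240+p[0]/6-.42,200+p[1]/6-.42)
cs=lambda p:(280+p[0]/5-.4,195+p[1]/5-.4)
C=np.array([.574,.0765]);y=np.radians(29);ex=np.array([np.cos(y),np.sin(y),0]);ey=np.array([-ex[1],ex[0],0]);ez=np.array([0,0,1.])
H=np.r_[C,.11]+.079*ex
for n,a,b in (("disc",(222,208),(183,223)),("tip upper outer",(315,68),(108,128)),("tip lower/upper",(315,68),(70,140)),("free edge",(222,208),(155,58))):
    P,e=tri(T,c(a),S,cs(b)); q=P-H; print(n,P.round(4),"gap",round(e,4),"hinge coords",np.round([q@ex,q@ey,q[2]],4))
pts=[]
def lid(a):
    u=-ex*np.cos(a)+ez*np.sin(a); n=ex*np.sin(a)+ez*np.cos(a); return u,n
for a in (1.1,1.25,1.4):
    u,n=lid(a); k=0.0
    d=-ey
    tips=[H+.079*u+n*(.01+h)+.058*d+w*u for h in(.006,.03) for w in(-.007,.007)]
    rim=[H+u*(.079+.075*np.cos(t))+n*.01+ey*.075*np.sin(t) for t in np.arange(0,6.28,.3)]
    can=[np.r_[C,.11]+.072*(ex*np.cos(t)+ey*np.sin(t)) for t in np.arange(0,6.28,.4)]
    P=tips+rim+can
    crop(T,240,200,100,100,4,"a.png",proj(T,P));crop(S,280,195,100,110,4,"b.png",proj(S,P))
    A=cv2.imread("a.png");B=cv2.imread("b.png")[:400];pts.append(np.hstack([A,B]))
    cv2.imwrite(f"pics/o{a}.png",pts[-1])
E
```

```text
disc [0.6306 0.1091 0.1895] gap 0.0026 hinge coords [-0.0137  0.0011  0.0795]
tip upper outer [0.674  0.0727 0.2138] gap 0.0184 hinge coords [ 0.0066 -0.0518  0.1038]
tip lower/upper [0.6836 0.0726 0.2037] gap 0.0024 hinge coords [ 0.0149 -0.0565  0.0937]
free edge [0.6329 0.102  0.2801] gap 0.0193 hinge coords [-0.0151 -0.0062  0.1701]
```

View pics/o1.25.png

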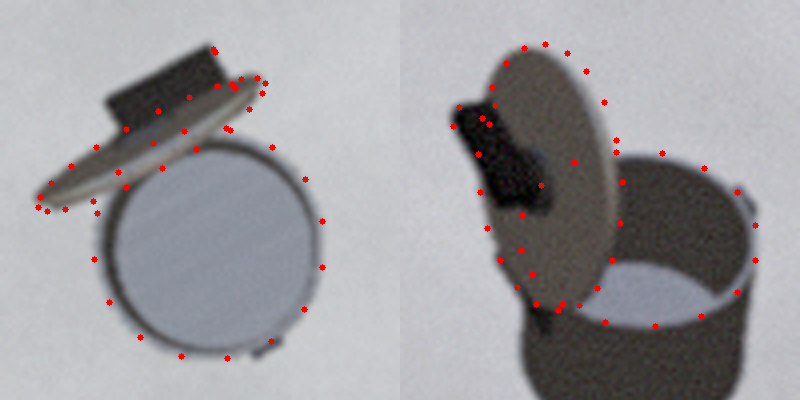

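The measurements agree: canister centre ≈ (0.574, 0.0765), hinge yaw ≈ 29°, lid ≈ 1.28 rad, knob ≈ 0. Next I'll close the fingers, rise and move to behind the lid.

play_rows:
  commands:
    - [[0, 0, 0, 0, 0, 6, -1], [0, 0, 0, 0, 0, 12, -1], [0, 0, 0.02, 3, 5, 13, -1], [0, 0, 0.04, 6, 10, 13, -1], [0, 0, 0.06, 9, 15.4, 13, -1], [0, 0, 0.08, 12, 20.6, 13, -1], [0, 0, 0.096, 15, 25.7, 13, -1], [0, 0, 0.096, 18, 30.9, 13, -1], [0, 0, 0.096, 21, 36, 13, -1], [0, 0, 0.096, 24, 41.2, 13, -1], [0, 0, 0.096, 27, 46.3, 13, -1], [0, 0, 0.096, 30, 51.5, 13, -1]]
  grip_force: 20

```text
t: 1.9
ee_pos: [0.5497, -0.0564, 0.3527]
tcp_rot: [3.041, 0.786, 0.001]
ft_force: [0.8, -0.5, 0.4]
gripper_width: 0.003
```

play_rows:
  commands:
    - [[0, 0, 0, 4, 4, 0, -1], [0, 0, 0, 8, 8, 0, -1], [0, 0, 0, 11, 13, 0, -1], [0, 0, 0, 11, 17.6, 0, -1], [0, 0, 0, 11, 17.6, 0, -1], [0, 0, 0, 11, 17.6, -5, -1], [0, 0, 0, 11, 17.6, -10, -1], [0, 0, 0, 11, 17.6, -10, -1]]

```text
t: 2.9
ee_pos: [0.6572, 0.1182, 0.2491]
tcp_rot: [-3.042, -0.785, 0.011]
ft_force: [0.1, 0.6, -0.5]
gripper_width: 0.005
```

```bash
python3 - <<'E'
from h import *
T=viewer.snapshot("top");S=viewer.snapshot("scene")
s=ctrl.sense();print(s["ee_pos"],s["ft_force"],s["tcp_rot"])
crop(T,230,170,130,130,3,"a.png");crop(S,270,120,130,190,3,"b.png")
A=cv2.imread("a.png");B=cv2.imread("b.png");A=cv2.copyMakeBorder(A,0,180,0,0,cv2.BORDER_CONSTANT);cv2.imwrite("pics/p1.png",np.hstack([A,B]))
# arc table
C=np.array([.574,.0765]);y=np.radians(29);ex=np.array([np.cos(y),np.sin(y)]);H=C+.079*ex
r=.135
for a in np.arange(1.4,-.01,-.1):
    p=H+ex*(-r*np.cos(a)+.01*np.sin(a)+.01); z=.11+r*np.sin(a)+.01*np.cos(a)+.008
    print(round(a,2),np.round(np.r_[p,z]-s["ee_pos"],4)*100)
E
```

```text
[0.66026343 0.11894503 0.25419501] [ 0.21994329 -0.10959567  0.43293436] [3.04144504e+00 7.85112706e-01 2.06637709e-03]
1.4 [-1.99 -0.56 -0.15]
1.3 [-3.16 -1.21 -0.34]
1.2 [-4.31 -1.85 -0.67]
1.1 [-5.42 -2.47 -1.13]
1.0 [-6.49 -3.06 -1.72]
0.9 [-7.5  -3.62 -2.42]
0.8 [-8.44 -4.14 -3.24]
0.7 [-9.31 -4.62 -4.16]
0.6 [-10.09  -5.06  -5.17]
0.5 [-10.78  -5.44  -6.27]
0.4 [-11.38  -5.77  -7.44]
0.3 [-11.86  -6.04  -8.67]
0.2 [-12.24  -6.25  -9.96]
0.1 [-12.5   -6.39 -11.28]
-0.0 [-12.65  -6.47 -12.62]
```

View pics/p1.png

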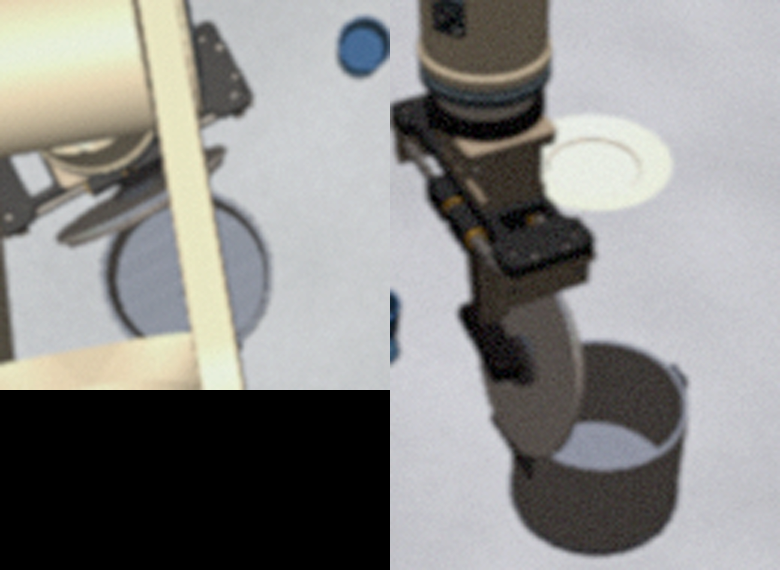

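The scene view shows the fingers behind the lid's upper part, with lid and canister still in place. I'll push along the arc around the hinge.

play_rows:
  commands:
    - [[0, 0, 0, -2, -0.6, -0.2, -1], [0, 0, 0, -3.2, -1.2, -0.3, -1], [0, 0, 0, -4.3, -1.9, -0.7, -1], [0, 0, 0, -5.4, -2.5, -1.1, -1], [0, 0, 0, -6.5, -3.1, -1.7, -1], [0, 0, 0, -7.5, -3.6, -2.4, -1], [0, 0, 0, -8.4, -4.1, -3.2, -1], [0, 0, 0, -9.3, -4.6, -4.2, -1], [0, 0, 0, -9.3, -4.6, -4.2, -1], [0, 0, 0, -9.3, -4.6, -4.2, -1]]

```text
t: 4.25
ee_pos: [0.5674, 0.0731, 0.2121]
tcp_rot: [3.042, 0.785, 0.002]
ft_force: [0.2, -0.9, -0.5]
gripper_width: 0.007
```

```bash
python3 - <<'E'
from h import *
S=viewer.snapshot("scene")
s=ctrl.sense();print(s["ee_pos"],s["ft_force"],s["tcp_rot"])
crop(S,250,120,170,190,3,"pics/p2.png")
C=np.array([.574,.0765]);y=np.radians(29);ex=np.array([np.cos(y),np.sin(y)]);H=C+.079*ex
r=.135
for a in np.arange(.8,-.01,-.1):
    p=H+ex*(-r*np.cos(a)+.01*np.sin(a)+.01); z=.11+r*np.sin(a)+.01*np.cos(a)+.008
    print(round(a,2),np.round(np.r_[p,z]-s["ee_pos"],4)*100)
E
```

```text
[0.56758458 0.07313223 0.21230471] [ 0.57560446  1.0344679  -0.74803683] [3.04149472e+00 7.85222047e-01 2.45400384e-03]
0.8 [0.83 0.44 0.95]
0.7 [-0.04 -0.04  0.03]
0.6 [-0.83 -0.48 -0.98]
0.5 [-1.52 -0.86 -2.08]
0.4 [-2.11 -1.19 -3.25]
0.3 [-2.6  -1.46 -4.49]
0.2 [-2.97 -1.67 -5.77]
0.1 [-3.24 -1.81 -7.09]
0.0 [-3.38 -1.89 -8.43]
```

View pics/p2.png

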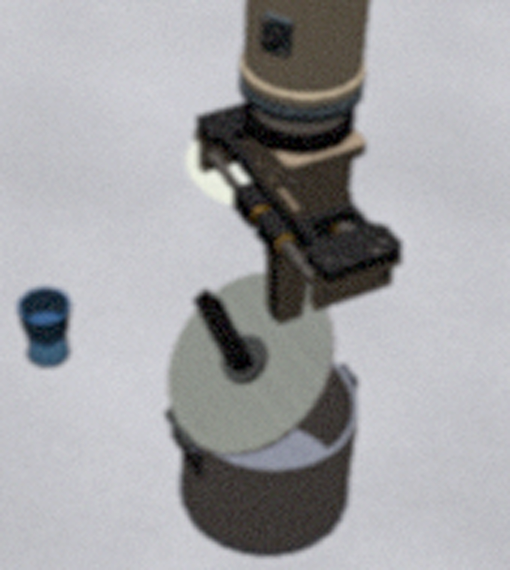

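The lid is about half closed with the fingers on its front edge, and the canister has not moved. I'll continue pushing.

play_rows:
  commands:
    - [[0, 0, 0, -0.8, -0.5, -1, -1], [0, 0, 0, -1.5, -0.9, -2.1, -1], [0, 0, 0, -2.1, -1.2, -3.2, -1], [0, 0, 0, -2.6, -1.5, -4.5, -1], [0, 0, 0, -3, -1.7, -5.7, -1], [0, 0, 0, -3.2, -1.8, -6.6, -1], [0, 0, 0, -3.3, -1.9, -7.3, -1], [0, 0, 0, -3.4, -1.9, -7.9, -1], [0, 0, 0, -3.4, -1.9, -8.2, -1], [0, 0, 0, -3.4, -1.9, -8.2, -1]]

```text
t: 5.55
ee_pos: [0.5336, 0.0542, 0.1302]
tcp_rot: [3.042, 0.785, 0.002]
ft_force: [-0.3, -0.1, -0.5]
gripper_width: 0.003
```

play_rows:
  commands:
    - [[0, 0, 0, 0, 0, -0.2, -1], [0, 0, 0, 0, 0, -0.2, -1]]

```text
t: 5.8
ee_pos: [0.5338, 0.0542, 0.1284]
tcp_rot: [3.042, 0.785, 0.003]
ft_force: [0.4, 0.2, 1.4]
gripper_width: 0.001
```

play_rows:
  commands:
    - [[0, 0, 0, 0, 0, -0.1, -1], [0, 0, 0, 0, 0, -0.1, -1]]

```text
t: 6.05
ee_pos: [0.5339, 0.0543, 0.1282]
tcp_rot: [3.041, 0.785, 0.003]
ft_force: [-2.7, -1.0, 10.6]
gripper_width: 0.007
```

play_rows:
  commands:
    - [[0, 0, 0, 0, 0, -0.1, -1], [0, 0, 0, 0, 0, -0.1, -1]]

```text
t: 6.3
ee_pos: [0.5339, 0.0543, 0.1281]
tcp_rot: [3.041, 0.785, 0.004]
ft_force: [-4.5, -0.6, 11.6]
gripper_width: 0.009
```

The fingertips are at z = 0.120 and reading about 11 N, so the lid is shut. I'll lift off and look.

play_rows:
  commands:
    - [[0, 0, 0, 0, 0, 3, -1], [0, 0, 0, 0, 0, 7, -1], [0, 0, 0, 0, -5, 11, -1], [0, 0, 0, 0, -10, 12, -1], [0, 0, 0, 0, -15, 12, -1], [0, 0, 0, 0, -20, 12, -1], [0, 0, 0, 0, -22, 12, -1], [0, 0, 0, 0, -22, 12, -1]]

```text
t: 7.3
ee_pos: [0.5338, -0.1663, 0.248]
tcp_rot: [3.043, 0.782, 0.004]
ft_force: [-0.4, 0.0, -0.3]
gripper_width: 0.003
```

```bash
python3 - <<'E'
from h import *
T=viewer.snapshot("top");S=viewer.snapshot("scene")
s=ctrl.sense();print(s["ee_pos"],s["ft_force"],s["t"])
crop(T,240,200,100,100,6,"pics/t3.png");crop(S,280,205,100,110,5,"pics/s3.png")
E
```

```text
[ 0.5338693  -0.16473547  0.24797378] [0.04250352 0.16145686 0.50077618] 7.4
```

View pics/t3.png

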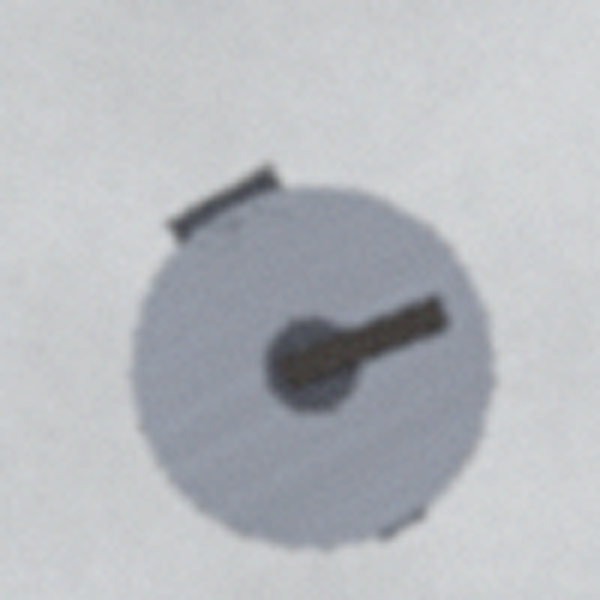

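View pics/s3.png

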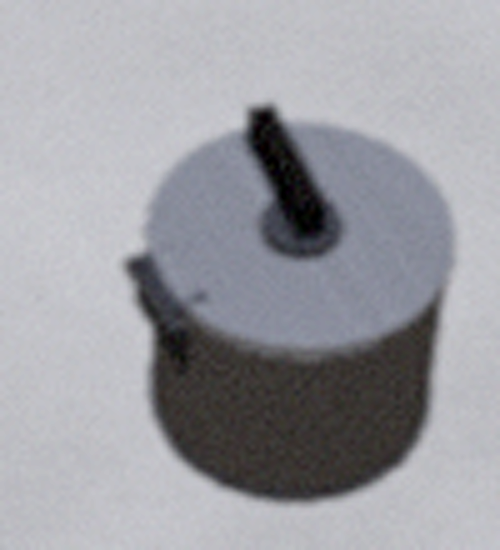

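The lid is shut and level. In the top crop the bar runs from (285,378) to its tip at (443,312), with the hinge block at (225,203) and the front plate at (403,522). I'll measure the axis and the bar direction by mask.

```bash
python3 - <<'E'
from h import *
T=viewer.snapshot("top")
g=cv2.cvtColor(T["img"],cv2.COLOR_BGR2GRAY)[200:300,240:340]
c=lambda p:(240+p[0]/6-.42,200+p[1]/6-.42)
m=(g<50).astype(np.uint8); m[:35]=0;m[80:]=0
n,l,st,ce=cv2.connectedComponentsWithStats(m);print(st[1:],ce[1:])
i=1+np.argmax(st[1:,4]);pp=np.argwhere(l==i)[:,::-1]+[240,200]
Q=np.array([onz(T,p,.15)[:2] for p in pp]);m0=Q.mean(0);w,v=np.linalg.eigh(np.cov(Q.T));d=v[:,1]
if d[1]>0:d=-d
pr=(Q-m0)@d;print("bar dir deg",np.degrees(np.arctan2(d[1],d[0])),"extent",pr.min(),pr.max(),"mean",m0,"w",np.ptp((Q-m0)@v[:,0]))
print("axis est",m0-d*(.023),"tip",m0+d*.035)
hb=onz(T,c((225,203)),.115)[:2];fp=onz(T,c((403,523)),.10)[:2];e=hb-fp;print("hinge",hb,"plate",fp,"yaw",np.degrees(np.arctan2(e[1],e[0])))
lid=np.array([onz(T,c(p),.12)[:2] for p in [(134,370),(494,375),(315,549),(320,186),(190,503),(440,500),(160,280),(467,280)]])
A=np.c_[2*lid,np.ones(len(lid))];s=np.linalg.lstsq(A,(lid**2).sum(1),rcond=None)[0]
print("lid c",s[:2],np.sqrt(s[2]+s[:2]@s[:2]))
E
```

```text
[[ 30  35   5   4   9]
 [ 45  50  29  18 239]] [[31.77777778 36.33333333]
 [56.36820084 58.46025105]]
bar dir deg -67.03872988796105 extent -0.02941311676126025 0.042942054357160454 mean [0.57717207 0.06398631] w 0.03355021024212773
axis est [0.56819956 0.085164  ] tip [0.59082588 0.03175941]
hinge [0.64113411 0.1133384 ] plate [0.50849504 0.03937031] yaw 29.14685672528363
lid c [0.57210055 0.07595302] 0.07421261801695393
```

```bash
cat >> h.py <<'E'
O=np.array([.573,.0762]);YAW=np.radians(29)
def way(k,clear=0,R=.040,z=.140):
    b=YAW-np.pi/2-k;bd=np.array([np.cos(b),np.sin(b)]);cd=np.array([-bd[1],bd[0]])
    return np.r_[O+R*bd+(.017+clear)*cd,z]
def toolyaw(s):
    M=cv2.Rodrigues(np.array(s["tcp_rot"]))[0];return np.arctan2(M[1,0],M[0,0])
E
python3 - <<'E'
from h import *
s=ctrl.sense();y=toolyaw(s);print(s["qpos"],y,s["ee_pos"])
p=way(.1,.015);print("approach",(p-s["ee_pos"])*100,"wz",YAW-.1-y)
for k in np.arange(.1,1.58,.1): print(round(k,2),((way(k)-p)*100).round(2),round(-(k-.1),2))
E
```

```text
[-3.02355120e-01  2.24885161e-01  1.75049691e+00  1.48104943e-03
  1.16443345e+00  7.61705860e-01] 0.5061515226338573 [ 0.53391929 -0.16446732  0.24804567]
approach [  8.42803816  21.65635799 -10.80456739] wz -0.10000603955550169
0.1 [-1.38 -0.59  0.  ] -0.0
0.2 [-1.69 -0.89  0.  ] -0.1
0.3 [-2.04 -1.16  0.  ] -0.2
0.4 [-2.41 -1.39  0.  ] -0.3
0.5 [-2.8  -1.58  0.  ] -0.4
0.6 [-3.2  -1.73  0.  ] -0.5
0.7 [-3.62 -1.84  0.  ] -0.6
0.8 [-4.05 -1.91  0.  ] -0.7
0.9 [-4.49 -1.94  0.  ] -0.8
1.0 [-4.92 -1.92  0.  ] -0.9
1.1 [-5.35 -1.86  0.  ] -1.0
1.2 [-5.77 -1.75  0.  ] -1.1
1.3 [-6.18 -1.61  0.  ] -1.2
1.4 [-6.57 -1.42  0.  ] -1.3
1.5 [-6.95 -1.2   0.  ] -1.4
```

play_rows:
  commands:
    - [[0, 0, 0, 2, 5, 0, -1], [0, 0, -0.05, 4, 10, 0, -1], [0, 0, -0.1, 6, 15, 0, -1], [0, 0, -0.1, 8, 19, 0, -1], [0, 0, -0.1, 8.4, 21.6, 0, -1], [0, 0, -0.1, 8.4, 21.6, 0, -1], [0, 0, -0.1, 8.4, 21.6, -3, -1], [0, 0, -0.1, 8.4, 21.6, -6, -1], [0, 0, -0.1, 8.4, 21.6, -9, -1], [0, 0, -0.1, 8.4, 21.6, -10.8, -1], [0, 0, -0.1, 8.4, 21.6, -10.8, -1], [0, 0, -0.1, 8.4, 21.6, -10.8, -1]]

```text
t: 8.95
ee_pos: [0.6186, 0.0515, 0.1412]
tcp_rot: [3.077, 0.634, 0.006]
ft_force: [-0.0, -0.4, -0.0]
gripper_width: 0.006
```

```bash
python3 - <<'E'
from h import *
S=viewer.snapshot("scene");s=ctrl.sense();print(s["ee_pos"],way(.1,.015),toolyaw(s)-YAW,s["ft_force"])
crop(S,250,150,150,170,4,"pics/p4.png")
E
```

```text
[0.61872461 0.05154326 0.14131821] [0.61819967 0.05209626 0.14      ] -0.10003815738578181 [ 0.54257371 -0.31469748 -0.08871822]
```

View pics/p4.png

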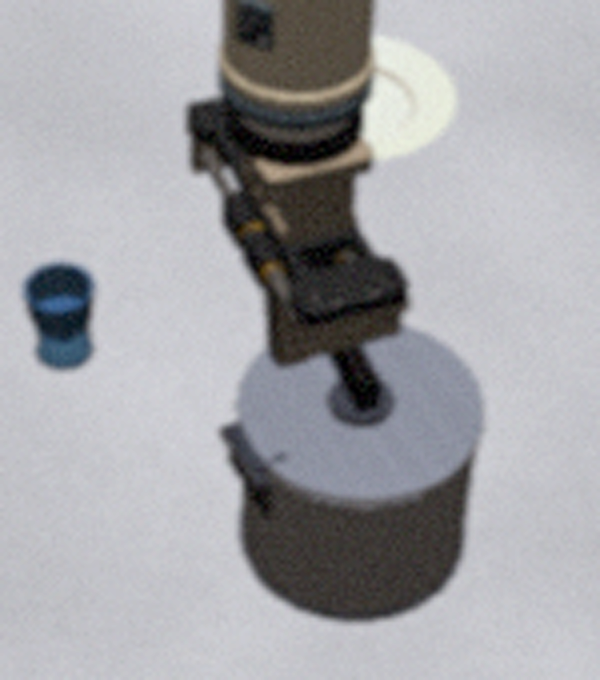

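The fingers are on the hinge side of the bar and the knob has not moved. I'll push clockwise in an arc, turning the tool with the bar.

play_rows:
  commands:
    - [[0, 0, 0, -0.8, -0.3, -0.1, -1], [0, 0, 0, -1.4, -0.6, -0.1, -1], [0, 0, -0.1, -1.7, -0.9, -0.1, -1], [0, 0, -0.2, -2.0, -1.2, -0.1, -1], [0, 0, -0.3, -2.4, -1.4, -0.1, -1], [0, 0, -0.4, -2.8, -1.6, -0.1, -1], [0, 0, -0.5, -3.2, -1.7, -0.1, -1], [0, 0, -0.6, -3.6, -1.8, -0.1, -1], [0, 0, -0.7, -4.1, -1.9, -0.1, -1], [0, 0, -0.8, -4.5, -1.9, -0.1, -1], [0, 0, -0.9, -4.9, -1.9, -0.1, -1], [0, 0, -0.9, -4.9, -1.9, -0.1, -1]]

```text
t: 10.5
ee_pos: [0.5694, 0.0324, 0.1407]
tcp_rot: [3.045, -0.767, 0.006]
ft_force: [0.1, -0.2, -0.3]
gripper_width: 0.005
```

```bash
python3 - <<'E'
from h import *
S=viewer.snapshot("scene");T=viewer.snapshot("top");s=ctrl.sense();print(s["ee_pos"],toolyaw(s)-YAW,s["ft_force"],s["qpos"][5])
for k in np.arange(1.,1.61,.1): print(round(k,2),((way(k)-s["ee_pos"])*100).round(2),round(-k-(toolyaw(s)-YAW),2))
crop(S,250,150,150,170,3,"a.png");crop(T,230,170,130,170,3,"b.png")
A=cv2.imread("a.png");B=cv2.imread("b.png");cv2.imwrite("pics/p5.png",np.hstack([A,B[:A.shape[0]]]))
E
```

```text
[0.56963218 0.03245484 0.14054076] -0.997837197097063 [-0.87976883 -0.06329951 -0.79758192] 2.120591772053556
1.0 [-0.06  0.05 -0.05] -0.0
1.1 [-0.49  0.11 -0.05] -0.1
1.2 [-0.91  0.21 -0.05] -0.2
1.3 [-1.32  0.36 -0.05] -0.3
1.4 [-1.72  0.54 -0.05] -0.4
1.5 [-2.09  0.77 -0.05] -0.5
1.6 [-2.44  1.03 -0.05] -0.6
```

View pics/p5.png

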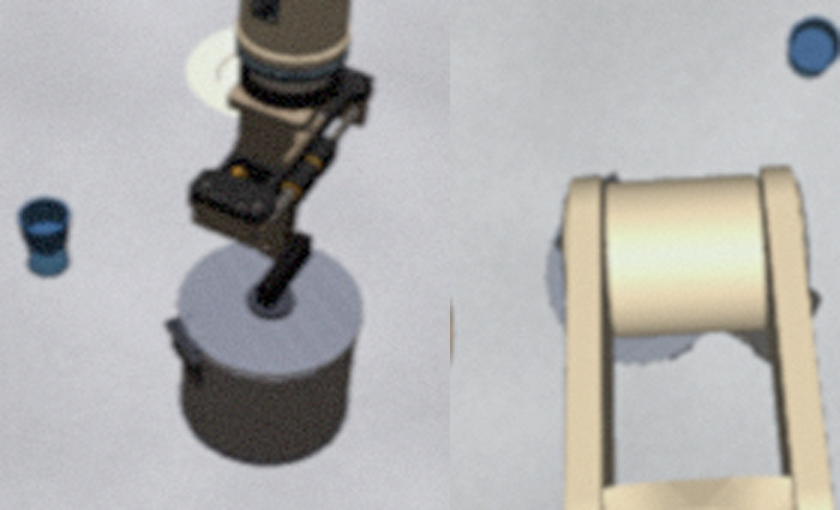

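The bar is following the fingers and has turned about 1 rad. I'll go on to about 1.5, then finish in small force-checked steps.

play_rows:
  commands:
    - [[0, 0, -0.1, -0.5, 0.1, 0, -1], [0, 0, -0.2, -0.9, 0.2, 0, -1], [0, 0, -0.3, -1.3, 0.36, 0, -1], [0, 0, -0.4, -1.7, 0.54, 0, -1], [0, 0, -0.45, -1.9, 0.65, 0, -1], [0, 0, -0.5, -2.1, 0.77, 0, -1], [0, 0, -0.5, -2.1, 0.77, 0, -1], [0, 0, -0.5, -2.1, 0.77, 0, -1]]

```text
t: 11.6
ee_pos: [0.5487, 0.0402, 0.1406]
tcp_rot: [2.762, -1.491, 0.005]
ft_force: [0.2, -1.1, 0.2]
gripper_width: 0.005
```

play_rows:
  commands:
    - [[0, 0, -0.03, -0.1, 0.08, 0, -1], [0, 0, -0.03, -0.1, 0.08, 0, -1]]

```text
t: 11.85
ee_pos: [0.5476, 0.0409, 0.1406]
tcp_rot: [2.739, -1.532, 0.005]
ft_force: [-0.0, -1.4, 0.6]
gripper_width: 0.005
```

```bash
python3 - <<'E'
from h import *
S=viewer.snapshot("scene");s=ctrl.sense();print(s["ee_pos"],toolyaw(s)-YAW,s["ft_force"],s["wrist_torque"],s["qpos"][5])
print((way(1.571)-s["ee_pos"])*100)
crop(S,270,190,120,120,5,"pics/p6.png")
E
```

```text
[0.54765387 0.04090846 0.14055552] -1.5257571557711618 [ 0.26484142 -1.37189379  0.44051352] [-0.0835927  -0.07230626  0.00167196] 2.667881129397207
[-0.14038723  0.10360721 -0.05555204]
```

View pics/p6.png

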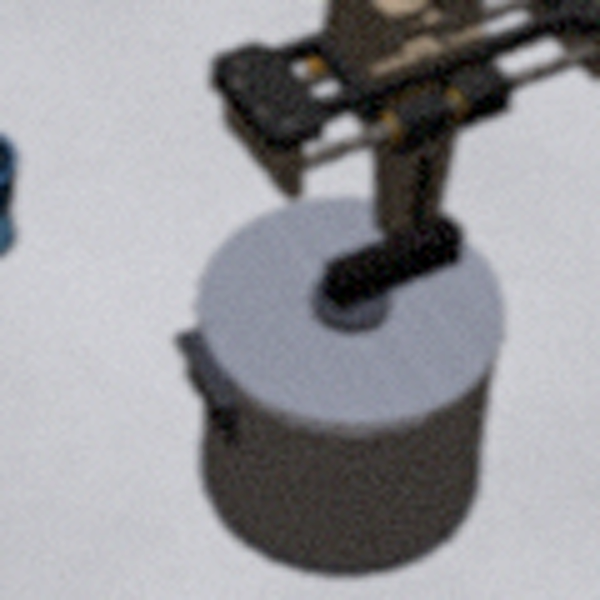

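play_rows:
  commands:
    - [[0, 0, -0.04, -0.12, 0.1, 0, -1], [0, 0, -0.04, -0.12, 0.1, 0, -1]]

```text
t: 12.15
ee_pos: [0.5464, 0.0419, 0.1406]
tcp_rot: [2.709, -1.585, 0.005]
ft_force: [-1.1, -0.9, 0.8]
gripper_width: 0.006
```

play_rows:
  commands:
    - [[0, 0, 0, -0.05, 0.09, 0, -1], [0, 0, 0, -0.05, 0.09, 0, -1]]

```text
t: 12.4
ee_pos: [0.5462, 0.0422, 0.1406]
tcp_rot: [2.709, -1.583, 0.007]
ft_force: [1.8, -5.0, 0.3]
gripper_width: 0.007
```

```bash
python3 - <<'E'
from h import *
for i in range(4):
    s=ctrl.sense();print(s["ee_pos"],s["ft_force"],s["wrist_torque"]); viewer.snapshot("top")
E
```

```text
[0.54623274 0.04215035 0.14064857] [ 1.75096764 -4.99432836  0.336709  ] [-0.76488171 -0.29855707  0.01820163]
[0.54624512 0.04215194 0.14066206] [ 1.86684626 -5.05483708  0.25895691] [-0.77713544 -0.27410066  0.02089577]
[0.54619217 0.04216564 0.14059877] [ 1.10058766 -5.57612845 -0.41927488] [-0.82310431 -0.32791846 -0.00142897]
[0.54621244 0.042152   0.14063086] [ 1.84347148 -4.67926388 -0.75473023] [-0.81748954 -0.2835313   0.00215321]
```

The force jumped to about 5 N, directed against the push, and the fingers advanced only about 0.4 of the commanded 1 mm. That is the stop. I'll back off, lift and look.

play_rows:
  commands:
    - [[0, 0, 0, 0.5, -0.9, 0, -1], [0, 0, 0, 1, -1.7, 0, -1], [0, 0, 0, 1, -1.7, 4, -1], [0, 0, 0, 1, -1.7, 8, -1], [0, 0, 0.1, 1, -6, 11, -1], [0, 0, 0.2, 1, -12, 11, -1], [0, 0, 0.3, 1, -18, 11, -1], [0, 0, 0.4, 1, -24, 11, -1], [0, 0, 0.4, 1, -24, 11, -1]]

```text
t: 13.72
ee_pos: [0.5559, -0.2019, 0.2505]
tcp_rot: [2.968, -1.019, 0.008]
ft_force: [0.5, 0.2, 0.2]
gripper_width: -0.001
```

```bash
python3 - <<'E'
from h import *
S=viewer.snapshot("scene");T=viewer.snapshot("top");s=ctrl.sense();print(s["ee_pos"],s["ft_force"],s["t"])
crop(S,280,205,100,110,4,"a.png");crop(T,240,200,100,110,4,"b.png",proj(T,np.r_[O-.075*np.array([np.cos(YAW),np.sin(YAW)]),.12]))
cv2.imwrite("pics/p7.png",np.hstack([cv2.imread("a.png"),cv2.imread("b.png")]));cv2.imwrite("pics/top7.png",T["img"])
g=cv2.cvtColor(T["img"],cv2.COLOR_BGR2GRAY)[200:300,240:340]
m=(g<45).astype(np.uint8); m[:35]=0;m[84:]=0
n,l,st,ce=cv2.connectedComponentsWithStats(m);i=1+np.argmax(st[1:,4]);print(st[i],ce[i])
pp=np.argwhere(l==i)[:,::-1]+[240,200]
Q=np.array([onz(T,p,.15)[:2] for p in pp]);w,v=np.linalg.eigh(np.cov(Q.T));d=v[:,1];d=d if d[0]<0 else -d
print("bar dir",np.degrees(np.arctan2(d[1],d[0])),"want",29-180, "ext",np.ptp(Q@d))
E
```

```text
[ 0.55596421 -0.19834217  0.25033213] [0.55298864 0.84738614 0.06372137] 13.825
[ 46  55  18  26 167] [54.32934132 65.70658683]
bar dir -150.68981816946726 want -151 ext 0.07009777903261377
```

View pics/p7.png

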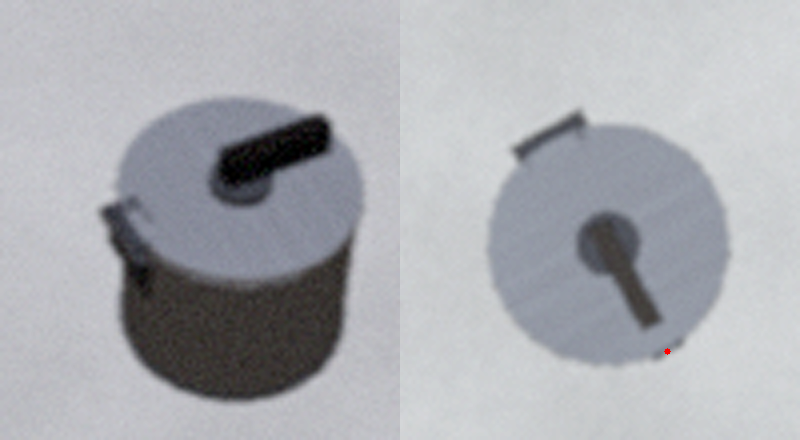

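View pics/top7.png

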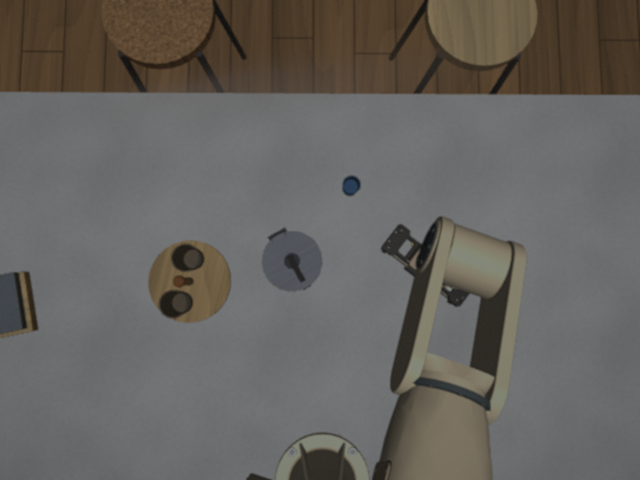

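The bar points at the front plate at (307,287), measured at −150.7° against the expected −151°. The canister, caddy, cups and egg cup are where they were, and the arm is clear, so I'm handing in.

```bash
python3 -c "
from workcell import ctrl
print(ctrl.job_done())"
```

```text
the job is handed in; nothing more can be done
None
```

I pushed the lid shut with the closed fingertips, then pushed the knob bar clockwise to its stop and handed the job in at about 14 s. `job_done` gives no verdict, so these results are from my own checks.

- **Lid:** the fingertips bottomed out at z ≈ 0.120 m, the height given for the shut lid, with about 11 N on them. The pictures show the lid level.
- **Knob:** at the stop the resistance rose to about 5 N. In the picture taken afterwards the bar points at −150.7°, against −151° for locked, over the front plate.
- **Everything else:** the canister stayed in place, and the caddy, cups and egg cup show no change. The arm hid the plate in the last overhead view, so I could not check it there; the gripper stayed high above it throughout.

No check failed. My two camera estimates of the canister's centre differed by 2–3 mm, which the force checks at the end of each push made up for.

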